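# Secure the cutter box: hasp over the staple, bent locking pin round and home

### The job

Lock up the cutter box for the night: fold the steel hasp flat over its staple, then feed the bent locking pin point first through the staple's eye, swinging it round its own curve, and press it firmly home until its shoulder is against the staple. The staple is only thin wire, so ease the pin through by feel and never push or lever on the staple with more than about 20 N; let go of the pin at the end and leave the other things on the bench where they are.

Things in the scene. Friction and masses are not known exactly. Their poses are not given: they have to be found in the camera images.
- staple: Rigid upright U of 6 mm steel wire on the lid of the low box. Origin: its centre on the lid surface, 55 mm above the bench; z up. y runs through the eye (the pin goes in from -y, point towards +y); x runs along the hasp towards its hinge. The legs stand on the x axis, 6 mm thick in y. Top of the wire: z = 24.5 mm.
- eye (a point): Centre of the staple's eye, 12 mm above the lid. The eye is 12.5 mm wide (x -6.25 to +6.25 mm, staple frame) and reaches up to z = 18.5 mm. With the hasp shut, a bowed spring leaf on the hasp, 10 mm wide, fills its floor: crest at z = 9.5 mm over y = -3 to +3, sloping down to the strap's top (z = 5) at y = -15 and +15. So 9 mm of height is free for the point.
- cutter_box: Low wooden box with a sliding lid, fixed to the bench: 190 mm (x) by 150 mm (y), lid surface 55 mm high, side rails 1 mm higher. Origin: centre of its underside. Axes as the staple's, which stands at x = 22, y = 8 mm.
- hasp (a joint): Hinge of the hasp, a steel strap with a slot that drops over the staple. 0 = flat on the lid, 1.57 = upright, 1.9 = stop. At angle q its end is at staple-frame x = 30 - 72 cos q, z = 3.5 + 72 sin q (mm). Starts near upright. Stiff (0.04 N m): it stays where it is left and must be folded all the way down. A pose reading within 0.07 counts as flat.
- hasp_hinge (a point): Middle of the hasp's hinge axis: staple frame x = +30, y = 0, z = 3.5 mm; the axis is parallel to y.
- hasp_end (a point): Middle of the strap's curled free end, 72 mm from the hinge axis. Strap 30 mm wide (staple y), 3 mm thick. Shut, its plain part beyond the staple, where it can be pressed down, runs from x = -15 to -42 mm in the staple frame.
- locking_pin: Loose dark steel bent pin (about 0.16 kg) lying flat on the bench, right of the box. Origin: underside at the heel (front face of the shoulder); z up. From the heel the bar curves from +y towards -x, 72 deg of arc. Behind (-y): shoulder, shank, upright flat grip. Home: axes as the staple's, origin at staple x 0, y -3, z about 7 mm, bar pinched between leaf and staple top.
- arc_centre (a point): Centre of the pin's arc: pin frame x = -50, y = 0 mm; arc radius to the bar's axis 50 mm. To pass the pin, keep this point at staple x = -50, y = -3 mm and turn the pin 72 deg counterclockwise (from above) about it, from point-at-the-eye to home; a straight push jams. Sites of the pin read None while it is held.
- pin_tip (a point): Point (thin end) of the pin: pin frame x = -34.5, y = 47.6, z = 3 mm. The bar is 6 mm thick here and grows evenly to 11 mm at 43 deg of arc from the point, then stays 11 mm to the heel; underside level. Enter with the underside about 9 mm above the lid. Sideways the thick part has only 0.75 mm to spare each side, less than grasping errors: correct by the force felt.
- pin_shoulder: Shoulder block at the pin's heel, 22 mm wide (x), 6 long (y -6 to 0), 15 high; it stops on both legs of the staple. Same frame as the pin. Where the bar is over 9 mm thick it presses the leaf down up to 2 mm (about 12 N): a steady drag of 5 to 11 N, so the pin lags some mm behind the hand. Seated shows as a rise of 5 N or more above that drag.
- pin_heel (a point): Heel: centre of the bar at the shoulder's front face, 5.5 mm above the underside. Home, the shoulder touches both legs of the staple, this point at staple y = -3 mm.
- pin_grip (a point): Grasp point in the pin's flat upright grip: pin frame x = 0, y = -45, z = 24 mm. The grip is 8 mm thick (x), 34 mm long (y), 36 mm high; fingers close along the pin's x axis.
- pvc_coupling: grey-white plastic pipe coupling standing open end up, 94 mm across and 63 mm high, behind the pin. Bystander.
- glue_bottle: yellow glue bottle with a red spout, 43x62x187 mm, standing back left. Bystander.
- tape_measure: yellow tape measure, 39x90x70 mm, behind the box. Bystander.

How it is judged:
On the way, in this order (a step that is already met when the one before it is completed fails the run):
1. the hasp is folded flat over the staple (value of joint hasp below 0.07 rad), for 0.2 s.
2. the pin's point has passed through the staple's eye (value of joint hasp below 0.07 rad and y of pin_tip in the frame of staple between 0.008 and 0.03 m and x of pin_tip in the frame of staple between -0.013 and 0.007 m and z of pin_tip in the frame of staple below 0.02 m), for 0.1 s.
3. the pin is pressed home: its shoulder bears on the staple with at least 5 N (value of joint hasp below 0.07 rad and y of pin_heel in the frame of staple above -0.006 m and x of pin_heel in the frame of staple between -0.005 and 0.005 m and z of pin_heel in the frame of staple below 0.018 m and angle between the y axis of locking_pin and the y axis of staple, either way round below 0.2 rad and contact force between pin_shoulder and staple above 5 N), for 0.15 s.
At the end, for the whole second after the job is handed in: The hasp lies flat (joint under 0.07 rad); the pin has gone right round through the eye and rests there released: heel within 2.5 mm of touching the staple and within 5 mm sideways of the eye's centre, pin lined up with the eye within 0.2 rad and lying flat (tilt under 0.3 rad), at rest (value of joint hasp below 0.07 rad and y of pin_heel in the frame of staple between -0.0055 and 0 m and x of pin_heel in the frame of staple between -0.005 and 0.005 m and z of pin_heel in the frame of staple below 0.018 m and angle between the y axis of locking_pin and the y axis of staple, either way round below 0.2 rad and y of pin_tip in the frame of staple above 0.035 m and x of pin_tip in the frame of staple below -0.02 m and angle between locking_pin's own z axis and vertical below 0.3 rad and linear speed of locking_pin below 0.02 m/s and contact force between the fingers and locking_pin below 0.1 N).
It fails at once if the pin and the staple press on each other with more than 25 N (contact force between locking_pin and staple above 25 N).
It fails at once if the robot itself presses on the staple with more than 25 N (contact force between the arm and staple above 25 N).
It fails at once if a bystander on the bench is moved by more than 30 mm (distance of any of pvc_coupling, glue_bottle, tape_measure from where it was at the start of the episode above 0.03 m).
It also fails if it takes over 72 s, if anything falls off the work surface, if the arm or the gripper's body presses on something with over 40 N, if the wrist force passes 120 N, or if a joint passes its speed limit or range.

### The arm

A 6-joint arm with a two-finger parallel gripper is mounted at the origin on a cart in front of the work surface, level with it; the furniture and walls round the work are solid. World frame = base frame: x ahead of the robot, y to its left, z up, the work surface at z = 0. Lengths are in m, angles in rad, forces in N, time in s.
With the tool pointing down it reaches from about 0.25 to 0.725 m from the base axis. Payload 4 kg.
Tool frame: the origin (TCP) lies at the very end of the fingers, on their centre line; the grasp point (between the pads) lies 19 mm behind it; z points along the fingers, y is the line along which they close (so a half turn about z gives the same grasp; the last joint's range is limited). The gripper opens to 85 mm and grips with 20 to 120 N. Pads are 22 mm wide; open, the fingers measure 114 mm over their backs; the gripper's body (76 mm by 85 mm) begins 54 mm behind the grasp point. The pads swing forward as they close: fully open they stand 13 mm farther back than shut.
Start: joints at [-1.26, 0.241, 0.005, 1.335, 0, 1.571], TCP at [0.153, -0.476, 0.231] pointing down, gripper open.
Joint ranges: [-2.72, 2.72], [-1.05, 1.87], [-1.09, 1.28], [-1.99, 2.15], [-1.42, 1.44], [-3.14, 3.14]. Speed limits (rad/s): [2.79, 2.79, 3.14, 3.14, 3.14, 3.14].

### API

Orientations are given as a unit quaternion [x, y, z, w].
In Python, from cell import arm, telemetry, read_camera, close_job gives the robot as it stands. Calls block until the motion is done:
- arm.goto(position, orientation): joint-space move of the TCP to a pose.
- arm.move_linear(position, rate=0.15, attitude=None, max_force=None): straight line of the TCP; attitude=None keeps the orientation; rate is the mean speed in m/s. With max_force (N) it stops when the force on the tool has changed by that much, and returns True; else False.
- arm.set_joints(angles): joint-space move.
- arm.release() and arm.close(newtons=None): open the fingers fully, or close them until they stop; newtons is the grip in N (None keeps the last).
- arm.hold(seconds).
- arm.inverse_kinematics(position, orientation): joint angles nearest the present ones, or None.
- telemetry.get_state(): the state.
- read_camera(name): name is "side" or "top"; returns a dict with "image" (400x640x3 uint8, red, green, blue), "K" (3x3 intrinsics, pixels), "rvec" (rotation vector, rad) and "tvec" (3), from world to camera coordinates, as OpenCV has them. Camera axes: x right, y down, z forward; pixel columns grow to the right and rows downward; lengths in m; the calibration is good to about 2 mm. A picture is of the moment at which its call begins. There is no depth.
A pose or a line that the arm cannot do raises arm.MotionError and nothing moves.
- close_job(): hands the job in; it is judged then, once.
The state is a dict: "t": time; "q": joint angles; "qd": joint speeds; "tau": joint torques, N m; "tool_pos": TCP position; "tool_rot": TCP orientation; "force": force on the tool from outside, world axes, zero at the start; "moment": the same for the moment, N m; "gripper_width": finger opening in m; "gripper_force": force on a finger pad.
Only numpy, scipy, OpenCV 4.12 (cv2) and the standard library are available. Lean on these libraries where they do the work, as an engineer would, in place of code of your own. Each camera call takes 0.05 s, during which the arm holds its last target. There are 200 camera calls.

## Working session

There is one attempt and no reset: what is moved stays moved. The work goes in short steps, each a Python script; the robot and the scene stay as the last script left them, time stands still between calls to the robot, and variables do not carry over. Pictures are saved under pics/ and viewed, at most 10 in all, crops included, and the job is handed in when it is done.

```bash
ls; mkdir -p pics
python3 - <<'E'
from cell import arm, telemetry, read_camera
import cv2,pickle
for n in("side","top"):
    c=read_camera(n); pickle.dump(c,open(f"{n}0.pkl","wb"))
    cv2.imwrite(f"pics/{n}0.png",c["image"][:,:,::-1])
    R=cv2.Rodrigues(c["rvec"])[0]; print(n,c["K"].tolist(),(-R.T@c["tvec"].ravel()).round(3),R.round(2).tolist())
print(telemetry.get_state())
E
```

```text
pics
side [[474.7912559025586, 0.0, 325.601276841074], [0.0, 474.7912559025586, 205.18205355870444], [0.0, 0.0, 1.0]] [ 1.314 -0.373  0.778] [[0.53, 0.85, 0.01], [0.55, -0.34, -0.76], [-0.64, 0.41, -0.65]]
top [[392.12606421493444, 0.0, 323.2814363865761], [0.0, 392.12606421493444, 198.54101802695934], [0.0, 0.0, 1.0]] [0.467 0.087 1.039] [[0.02, -1.0, 0.02], [-0.99, -0.02, -0.15], [0.15, -0.02, -0.99]]
{'t': 0.1, 'q': array([-1.25996980e+00,  2.41348546e-01,  3.83955414e-03,  1.33523103e+00,
       -1.09467867e-05,  1.57077941e+00]), 'qd': array([ 4.94944750e-05, -2.64879558e-03,  4.16926714e-03, -6.58539940e-04,
       -2.01479212e-03, -3.58589634e-04]), 'tau': array([ 2.05032375e-04, -3.73138154e+01,  2.53009272e+01,  1.08151601e-02,
        1.29366013e-04,  1.94229426e-05]), 'tool_pos': array([ 0.15273986, -0.47548183,  0.23048916]), 'tool_rot': array([ 9.87945870e-01,  1.54796685e-01, -1.55830257e-04, -9.59290060e-04]), 'force': array([-0.33953797,  0.0674117 , -0.50903229]), 'moment': array([ 0.00982065, -0.00695471,  0.01162262]), 'gripper_force': 0.0, 'gripper_width': 0.08572958075024073}
```

View pics/side0.png

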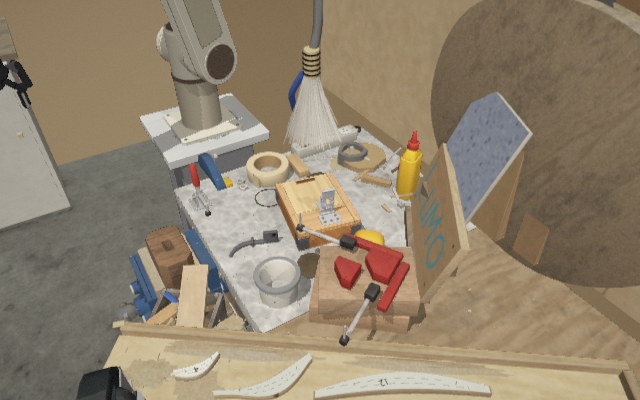

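View pics/top0.png

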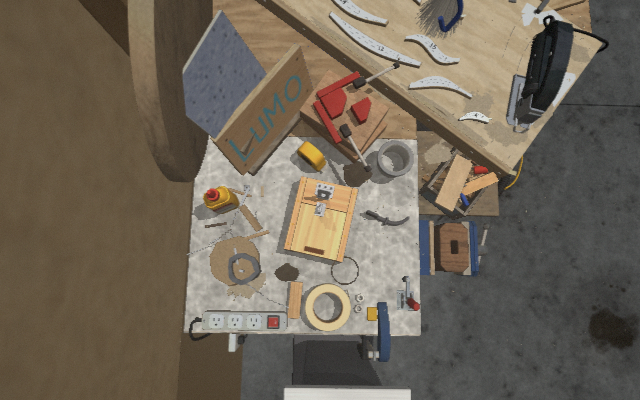

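Side: box near (318,208), hasp upright at (328,200), pin from (232,250) to (277,237). Top: box near (320,220), hasp at (322,192), pin from (366,212) to (408,222). I'll zoom in on both.

Run:
```python
import cv2,numpy as np
a=cv2.imread("pics/side0.png")[165:275,220:370]; b=cv2.imread("pics/top0.png")[165:275,275:425]
f=lambda i:cv2.resize(i,None,fx=5.3,fy=5.3,interpolation=cv2.INTER_CUBIC)
cv2.imwrite("pics/zs.png",f(a));cv2.imwrite("pics/zt.png",f(b))
```

```text
(no output)
```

View pics/zs.png

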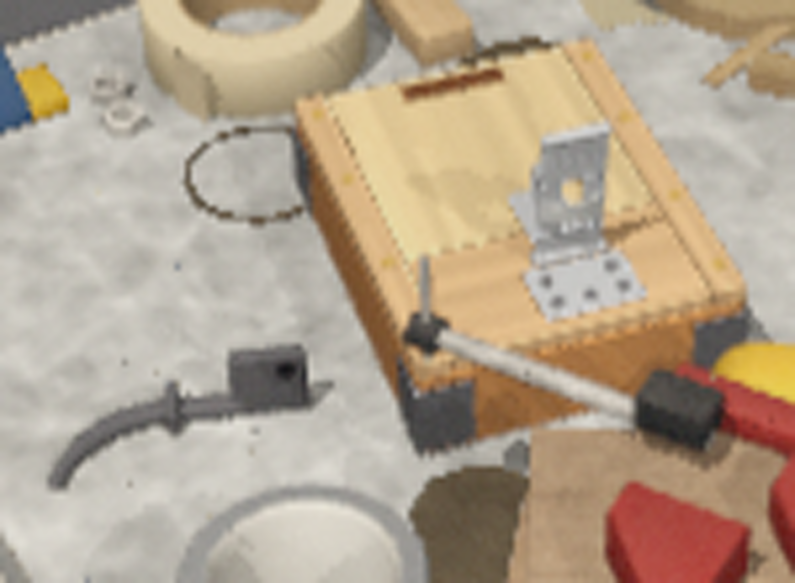

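View pics/zt.png

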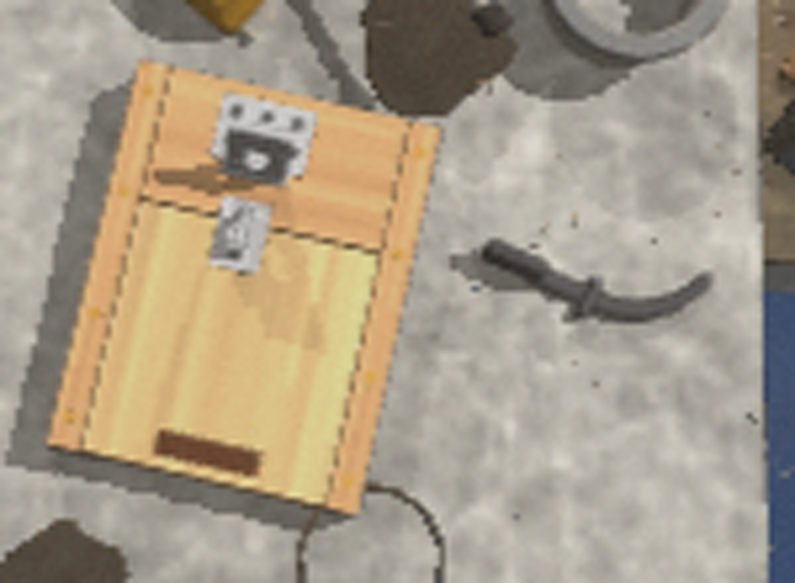

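Zoomed side (x5.3): the hasp stands upright at (570,190), the staple is behind it at (522,215), and the pin's tip is at (57,483), its shoulder at (175,405) and its grip at (265,375). Zoomed top: box corners are (140,60), (440,125), (360,513), (50,445), and the staple plate is at (240,235). The pin's grip is at (512,255), its shoulder at (582,298) and its tip at (708,280). Next I'll turn these into world points.

```bash
cat > vis.py <<'E'
import numpy as np,cv2
def ray(c,uv):
    R=cv2.Rodrigues(c["rvec"])[0]; t=np.ravel(c["tvec"])
    d=R.T@np.linalg.inv(c["K"])@np.array([uv[0],uv[1],1.]); return -R.T@t,d
def plane(c,uv,z):
    o,d=ray(c,uv); return o+d*(z-o[2])/d[2]
def proj(c,P): return cv2.projectPoints(np.float64(P).reshape(-1,1,3),c["rvec"],c["tvec"],c["K"],None)[0][:,0]
def tri(a,ua,b,ub):
    o1,d1=ray(a,ua);o2,d2=ray(b,ub); s=np.linalg.lstsq(np.c_[d1,-d2],o2-o1,rcond=None)[0]
    p,q=o1+s[0]*d1,o2+s[1]*d2; return (p+q)/2,np.linalg.norm(p-q)
E
python3 - <<'E'
from vis import *; import pickle
np.set_printoptions(precision=4,suppress=True)
T=pickle.load(open("top0.pkl","rb"));S=pickle.load(open("side0.pkl","rb"))
zt=lambda u,v:((u+.5)/5.3-.5+275,(v+.5)/5.3-.5+165)
zs=lambda u,v:((u+.5)/5.3-.5+220,(v+.5)/5.3-.5+165)
# box: wood-coloured region in top view
hsv=cv2.cvtColor(T["image"],cv2.COLOR_RGB2HSV); m=cv2.inRange(hsv,(8,70,120),(28,255,255)); m[:165]=0;m[275:]=0;m[:,:275]=0;m[:,:][:,362:]=0
m=cv2.morphologyEx(m,cv2.MORPH_CLOSE,np.ones((7,7)))
c=max(cv2.findContours(m,0,2)[0],key=cv2.contourArea); bx=cv2.boxPoints(cv2.minAreaRect(c)); 
for name,px in(("auto",bx),("hand",[zt(*p) for p in((140,60),(440,125),(360,513),(50,445))])):
    W=np.array([plane(T,p,.056) for p in px]); print(name,np.round(px,1).tolist(),W[:,:2].tolist(),"sides",[round(np.linalg.norm(W[i]-W[i-1]),4) for i in range(4)],"ctr",W.mean(0)[:2])
    for i in range(4):
        d=W[i]-W[i-1]; print(round(np.degrees(np.arctan2(d[1],d[0])),1),end=' ')
    print()
print("box corners side view",[plane(S,zs(*p),.056)[:2] for p in((300,98),(590,40),(745,297),(412,378))])
print("staple plate",plane(T,zt(240,235),.056))
# pin mask
g=T["image"].max(2); pm=(g<105).astype(np.uint8); pm[:205]=0;pm[230:]=0;pm[:,:355]=0;pm[:,413:]=0
print("\n".join("".join("#" if x else "." for x in r[355:413]) for r in pm[205:230]))
print("tip top",plane(T,zt(708,280),.005),"shoulder",plane(T,zt(580,298),.015),"grip",plane(T,zt(512,258),.036))
print("tip tri",tri(T,zt(708,280),S,zs(57,483)),"shoulder side",plane(S,zs(175,385),.015))
for p in((232,352),(302,348)): print("grip top corner side",plane(S,zs(*p),.036))
E
```

```text
auto [[283.1000061035156, 248.10000610351562], [299.8999938964844, 175.3000030517578], [358.70001220703125, 188.89999389648438], [341.8999938964844, 261.70001220703125]] [[0.4927099003719111, 0.1660967665033526], [0.6783523224017889, 0.1296538585538793], [0.6465440131244117, -0.021429962069674402], [0.46219327883318784, 0.019325014174211744]] sides [np.float64(0.1499), np.float64(0.1892), np.float64(0.1544), np.float64(0.1888)] ctr [0.5699 0.0734]
78.3 -11.1 -101.9 167.5 
hand [[301.0, 175.9], [357.6, 188.2], [342.5, 261.4], [284.0, 248.6]] [[0.6767519887804825, 0.12666927472328848], [0.6482429375351155, -0.018576544981328144], [0.46292493180584104, 0.01785037830250656], [0.49160780588149866, 0.16364756661774882]] sides [np.float64(0.1888), np.float64(0.148), np.float64(0.1889), np.float64(0.1486)] ctr [0.5699 0.0724]
-11.3 -101.1 168.9 78.9 
box corners side view [array([0.4639, 0.0236]), array([0.496, 0.164]), array([0.6857, 0.1213]), array([ 0.6546, -0.0242])]
staple plate [0.5927 0.0767 0.056 ]
..........................................................
...........................
[... 1002 characters left out ...]
..####################..........
............................#################.............
...................................########...............
..........................................................
..........................................................
..........................................................
..........................................................
tip top [ 0.5817 -0.1594  0.005 ] shoulder [ 0.5702 -0.0931  0.015 ] grip [ 0.5869 -0.0563  0.036 ]
tip tri (array([ 0.5825, -0.1585,  0.003 ]), np.float64(0.0030240096258225143)) shoulder side [ 0.5674 -0.0938  0.015 ]
grip top corner side [ 0.5824 -0.0721  0.036 ]
grip top corner side [ 0.5958 -0.0455  0.036 ]
```

```bash
cat > rob.py <<'E'
import numpy as np
from scipy.spatial.transform import Rotation as Ro
from cell import arm, telemetry, read_camera, close_job
np.set_printoptions(precision=4,suppress=True)
S0=np.array([.594,.0755,.055]); YAW=np.radians(-12)
def rz(a): return Ro.from_euler('z',a).as_matrix()
def sw(p): return S0+rz(YAW)@(np.array(p,float)/1000)      # staple mm -> world m
def ori(h):                                                # tool down, tool y at heading h
    y=np.array([np.cos(h),np.sin(h),0]);z=np.array([0,0,-1.]);return Ro.from_matrix(np.c_[np.cross(y,z),y,z]).as_quat()
def st(): return telemetry.get_state()
def fs(): s=st(); return rz(-YAW)@s["force"], s["moment"]    # force in staple axes
E
python3 - <<'E'
from rob import *; from vis import *; import pickle
T=pickle.load(open("top0.pkl","rb"));S=pickle.load(open("side0.pkl","rb"))
print("clamp rod tip",tri(T,(367,168),S,(300,227)))
print("hasp pick", [arm.inverse_kinematics(sw((59,0,120)),ori(YAW+a)) for a in(np.pi/2,-np.pi/2)])
for f in(0,np.pi):
    print("flip",f)
    for nm,p,phi in(("pick",[.588,-.058,.03],np.radians(154)),("start",sw((-77.3,-64.5,14)),YAW-np.radians(72)),("home",sw((0,-48,12)),YAW)):
        print(nm,np.array(p),arm.inverse_kinematics(p,ori(phi+f)))
E
```

```text
clamp rod tip (array([ 0.6878, -0.0348,  0.1141]), np.float64(9.708656241433744e-05))
hasp pick [array([0.0967, 0.5798, 0.3705, 1.3615, 0.    , 0.3062]), array([ 0.0967,  0.5798,  0.3705,  1.3615,  0.    , -2.8354])]
flip 0
pick [ 0.588 -0.058  0.03 ] [-0.0983  0.5727 -0.0458  0.9524  0.     -1.2153]
start [0.505  0.0285 0.069 ] [ 0.0563  0.3841 -0.2461  0.9407  0.      3.0932]
home [0.584  0.0285 0.067 ] [ 0.0488  0.5222 -0.0237  1.0249  0.      1.8291]
flip 3.141592653589793
pick [ 0.588 -0.058  0.03 ] [-0.0983  0.5727 -0.0458  0.9524  0.      1.9263]
start [0.505  0.0285 0.069 ] [ 0.0563  0.3841 -0.2461  0.9407  0.     -0.0484]
home [0.584  0.0285 0.067 ] [ 0.0488  0.5222 -0.0237  1.0249  0.     -1.3125]
```

Run:
```python
from rob import *; import cv2,pickle
H=ori(YAW+np.pi/2)
arm.close(40); arm.goto(sw((53,0,130)),H)
if arm.move_linear(sw((53,0,50)),rate=.15,max_force=12): print("contact early",st()["tool_pos"],fs()[0])
else:
    for d in range(95,9,-10):
        q=np.radians(d); r=np.interp(d,[35,90],[70.5,57])
        p=(30-r*np.cos(q)+11, 0, 3.5+r*np.sin(q)+2)
        if arm.move_linear(sw(p),rate=.12,max_force=25): print("stop at",d,fs()[0])
    print("press",arm.move_linear(sw((-30,0,1)),rate=.04,max_force=15),rz(-YAW)@(st()["tool_pos"]-S0)*1000,fs()[0])
    arm.hold(.3); print(fs()[0])
    arm.move_linear(sw((-35,0,90)),rate=.2)
    arm.release()
    arm.goto([.45,-.2,.2],ori(np.radians(154)+np.pi))
for n in("side","top"):
    c=read_camera(n); pickle.dump(c,open(f"{n}1.pkl","wb"))
a=pickle.load(open("side1.pkl","rb"))["image"][165:240,265:375]; b=pickle.load(open("top1.pkl","rb"))["image"][165:240,275:365]
cv2.imwrite("pics/c1.png",np.vstack([cv2.resize(i,(520,290),interpolation=cv2.INTER_CUBIC) for i in(a,b)])[:,:,::-1])
print(st()["t"])
```

```text
press True [-29.3092   0.0626   4.9513] [-1.6226 -1.1374  6.667 ]
[-1.3622 -0.8491  7.4749]
9.8583
```

View pics/c1.png

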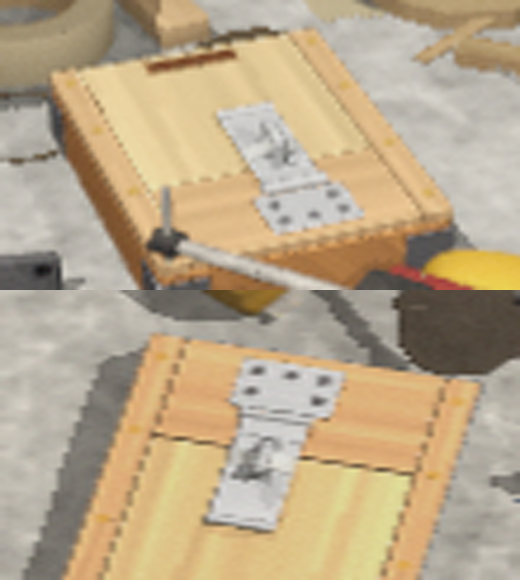

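The hasp lies flat, pressed down at 4.95 mm. In the top panel the strap end's corners are (207,522) and (275,530). I'll use the strap to refine the staple pose, then pick the pin.

Run:
```python
from rob import *; from vis import *; import cv2,pickle
T=pickle.load(open("top1.pkl","rb"));S=pickle.load(open("side1.pkl","rb"))
ct=lambda u,v:((u+.5)/5.778-.5+275,(v-290+.5)/3.867-.5+165)
cs=lambda u,v:((u+.5)/4.727-.5+265,(v+.5)/3.867-.5+165)
loc=lambda P:rz(-YAW)@(P-S0)*1000
print("strap end L,R top",[loc(plane(T,ct(*p),.06)) for p in((207,522),(275,530))])
print("strap near hinge L,R top",[loc(plane(T,ct(*p),.06)) for p in((240,415),(308,424))])
print("strap end side",[loc(plane(S,cs(*p),.06)) for p in((218,112),(267,104))])
print("hinge plate far corners side",[loc(plane(S,cs(*p),.057)) for p in((280,233),(362,213))], "top",[loc(plane(T,ct(*p),.057)) for p in((247,360),(343,373))])
phi=np.radians(154); O=ori(phi+np.pi); g=np.array([.5885,-.0585,.0])
arm.goto(g+[0,0,.1],O); print("down",arm.move_linear(g+[0,0,.006],rate=.12,max_force=8),st()["tool_pos"])
arm.close(60); print(st()["gripper_width"],fs()); arm.move_linear(g+[0,0,.11],rate=.15); print(st()["gripper_width"],st()["gripper_force"],fs(),st()["t"])
for n in("side","top"):
    c=read_camera(n); pickle.dump(c,open(f"{n}2.pkl","wb"))
a=pickle.load(open("side2.pkl","rb"))["image"][150:270,205:345]; b=pickle.load(open("top2.pkl","rb"))["image"][170:250,340:440]
cv2.imwrite("pics/c2.png",np.hstack([cv2.resize(i,None,fx=400/i.shape[1],fy=400/i.shape[1],interpolation=cv2.INTER_CUBIC)[:320] for i in(a,b)])[:,:,::-1])
```

```text
strap end L,R top [array([-45.9282,  14.8355,   5.    ]), array([-44.2467, -14.9922,   5.    ])]
strap near hinge L,R top [array([25.5393, 17.0104,  5.    ]), array([ 26.5845, -13.302 ,   5.    ])]
strap end side [array([-44.2662, -11.9319,   5.    ]), array([-43.4675,  14.215 ,   5.    ])]
hinge plate far corners side [array([ 67.0621, -18.7608,   2.    ]), array([63.9758, 24.1166,  2.    ])] top [array([62.4706, 22.5282,  2.    ]), array([ 63.7536, -20.6838,   2.    ])]
down False [ 0.5893 -0.0589  0.007 ]
0.007373727892030601 (array([-0.3962,  0.642 ,  0.7239]), array([-0.0237, -0.0355,  0.0268]))
0.00685449164474674 60.217777490615845 (array([ 0.1123,  0.0778, -1.8842]), array([ 0.0627,  0.0152, -0.0555])) 13.2167
```

View pics/c2.png

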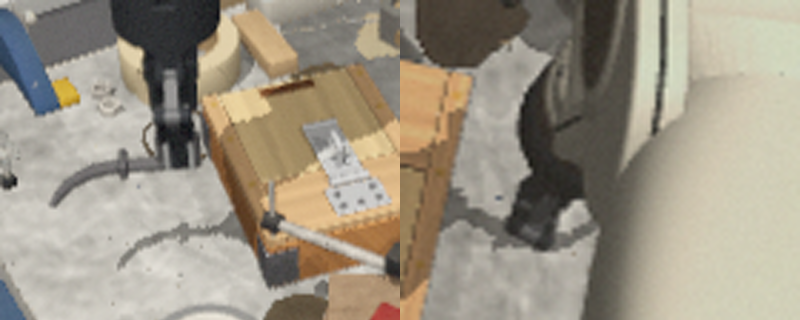

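The pin is held level in the hand, with its tip at about (52,205) and shoulder at (123,160) in the left panel. I've shifted the staple estimate by about 1 mm. Next I'll bring the pin to the pre-entry pose, just above height, and compare the tip with the staple.

```bash
cat >> rob.py <<'E'
S0=np.array([.5932,.0767,.055]); YAW=np.radians(-11)
DY=0.0            # mm: pin y of grasp point relative to nominal -45
def tcp(th,zu,c=(0,0)):    # th deg rotation from home (-72 = point at eye), zu underside above lid mm, c = centre correction mm (staple)
    v=rz(np.radians(th))@np.array([50,-45+DY,0]); 
    return sw((-50+c[0]+v[0],-3+c[1]+v[1],zu+7)), ori(YAW+np.radians(th)+np.pi)
def sl(P): return rz(-YAW)@(np.array(P)-S0)*1000
E
python3 - <<'E'
from rob import *; from vis import *; import cv2,pickle
p,o=tcp(-85,45); arm.goto(p,o)
p,o=tcp(-85,22); arm.move_linear(p,rate=.1,attitude=o)
s=st(); print("tcp err mm",(s["tool_pos"]-p)*1000,"rot",(Ro.from_quat(s["tool_rot"])*Ro.from_quat(o).inv()).as_rotvec(degrees=True),fs(),s["t"])
for n in("side","top"):
    c=read_camera(n); pickle.dump(c,open(f"{n}3.pkl","wb"))
a=pickle.load(open("side3.pkl","rb"))["image"][170:230,280:360]; b=pickle.load(open("top3.pkl","rb"))["image"][170:260,280:400]
cv2.imwrite("pics/c3.png",np.hstack([cv2.resize(i,(400,300),interpolation=cv2.INTER_CUBIC) for i in(a,b)])[:,:,::-1])
E
```

```text
tcp err mm [-0.4476 -0.1805 -0.4652] rot [-0.0102  0.0911 -0.0221] (array([ 0.6082,  0.5102, -1.7209]), array([ 0.0105,  0.0592, -0.0342])) 15.2333
```

View pics/c3.png

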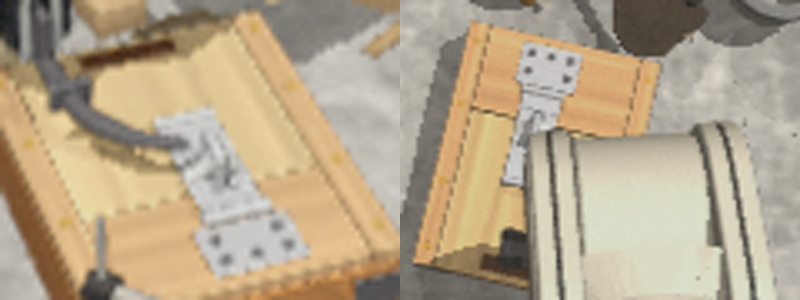

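Only the side panel helps here: the tip is near (187,143), short of the staple near (225,160). I'll take one larger zoom with the expected points marked.

Run:
```python
from rob import *; from vis import *; import cv2,pickle
C=pickle.load(open("side3.pkl","rb")); x0,y0,k=285,172,13
im=cv2.resize(C["image"][y0:y0+42,x0:x0+60],None,fx=k,fy=k,interpolation=cv2.INTER_CUBIC)[:,:,::-1].copy()
def mark(P,col,r=3):
    for u,v in proj(C,P): cv2.circle(im,(int((u-x0+.5)*k),int((v-y0+.5)*k)),r,col,-1)
A=lambda L:[sw(p) for p in L]
mark(A([(-9.25,0,5),(-9.25,0,21.5),(0,0,21.5),(9.25,0,21.5),(9.25,0,5)]),(0,0,255))   # wire axis
mark(A([(-42,15,5),(-42,-15,5)]),(255,0,0))
t=st(); M=Ro.from_quat(t["tool_rot"]).as_matrix()
# pin points relative to TCP: pin x=-tool y ; pin frame
px=-M[:,1];pz=-M[:,2];py=np.cross(pz,px); O=t["tool_pos"]-.007*pz+.045*py
pp=lambda x,y,z:O+(x*px+y*py+z*pz)/1000
mark([pp(-50+50*np.cos(a),50*np.sin(a),z) for a in np.radians([72,60,48,36,24,12,0]) for z in [6 if a>1.2 else 8 if a>.9 else 11]],(0,255,0))
mark([pp(-11,0,15),pp(11,0,15)],(255,255,0))
print("tip staple", sl(pp(-34.5,47.6,3)))
cv2.imwrite("pics/c4.png",im)
```

```text
tip staple [ -0.7902 -14.3077  25.4336]
```

View pics/c4.png

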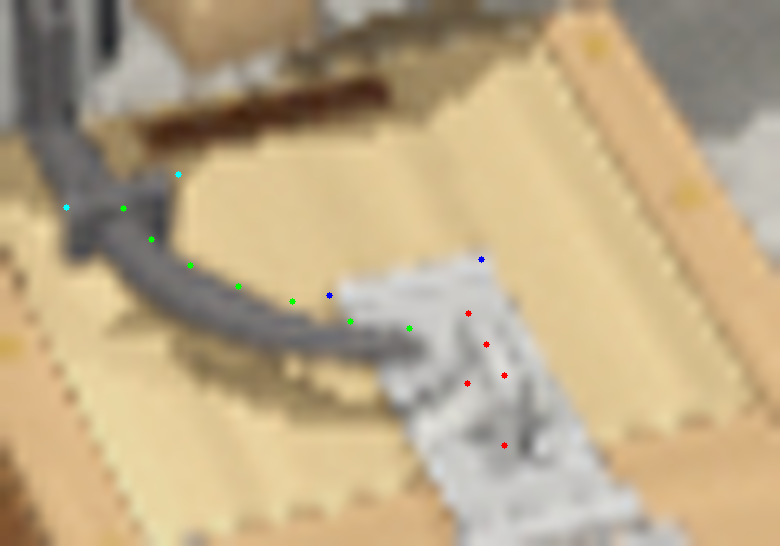

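In the zoom the tip is at (422,345) against a predicted (409,328). The staple is roughly (15,8) px off its marks in the same direction, so pin and staple agree to about 1–2 mm. I'll enter by feel, with force feedback.

```bash
cat > feed.py <<'E'
from rob import *; import json,os
def zprof(th): return float(np.interp(72+th,[0,10,43],[10.2,9.8,7.2]))
def load(): return json.load(open("fs.json"))
def feed(th1,step=2.5,gain=.06,lim=11,rate=.03,zoff=0.,mx=2.5,tmax=12):
    d=load(); th=d["th"]; c=np.array(d["c"]); zo=d["zo"]; F0=np.array(d["F0"]); t0=st()["t"]
    while th<th1 and st()["t"]-t0<tmax:
        nt=min(th+step,th1); p,o=tcp(nt,zprof(nt)+zo,c)
        stop=arm.move_linear(p,rate=rate,attitude=o,max_force=lim)
        th=nt; s=st(); F=rz(-YAW)@s["force"]-F0; e=sl(s["tool_pos"])-sl(p)
        print(f"{s['t']:.1f} th{th:.1f} {'STOP' if stop else ''} F{F.round(1)} e{e.round(2)} c{c.round(2)} zo{zo:.2f} Mz{s['moment'][2]:.2f}")
        if abs(F[0])>1.5: c[0]=np.clip(c[0]+np.clip(gain*F[0],-.5,.5),-mx,mx)
        if F[2]<-2: zo+=max(.06*F[2],-.4)
        elif F[2]>9: zo+=.15
        if np.hypot(F[0],F[1])>16: print("force high"); break
    json.dump(dict(th=th,c=list(c),zo=zo,F0=list(F0)),open("fs.json","w"))
E
python3 - <<'E'
from feed import *
F0=rz(-YAW)@st()["force"]
json.dump(dict(th=-85,c=[0,0],zo=0.4,F0=list(F0)),open("fs.json","w"))
p,o=tcp(-85,zprof(-85)+.4); print(arm.move_linear(p,rate=.05,attitude=o,max_force=8))
feed(-64,step=3,lim=8)
E
```

```text
False
16.0 th-82.0  F[-1.1 -0.1 -0.3] e[0.17 0.05 0.15] c[0 0] zo0.40 Mz-0.01
16.2 th-79.0  F[-1.2 -1.1  1.1] e[-0.01  0.08  0.06] c[0 0] zo0.40 Mz-0.02
16.5 th-76.0  F[-0.4 -0.3  0.3] e[-0.09  0.08  0.01] c[0 0] zo0.40 Mz0.01
16.8 th-73.0  F[-0.3 -1.   0.1] e[-0.1   0.08 -0.01] c[0 0] zo0.40 Mz0.02
17.0 th-70.0  F[-0.7 -1.  -0. ] e[-0.12  0.05 -0.  ] c[0 0] zo0.40 Mz-0.01
17.3 th-67.0  F[-0.5 -1.7 -1.2] e[-0.14  0.06 -0.02] c[0 0] zo0.40 Mz-0.03
17.6 th-64.0  F[-1.3 -0.1  0.7] e[-0.16  0.04 -0.05] c[0 0] zo0.40 Mz0.04Traceback (most recent call last):
  File "<stdin>", line 5, in <module>
  File "feed.py", line 15, in feed
    json.dump(dict(th=th,c=list(c),zo=zo,F0=list(F0)),open("fs.json","w"))
    ~~~~~~~~~^^^^^^^^^^^^^^^^^^^^^^^^^^^^^^^^^^^^^^^^^^^^^^^^^^^^^^^^^^^^^
    for chunk in iterable:
                 ^^^^^^^^
    yield from _iterencode_dict(o, _current_indent_level)
    yield from chunks
    yield from chunks
    o = _default(o)
    raise TypeError(f'Object of type {o.__class__.__name__} '
                    f'is not JSON serializable')
TypeError: Object of type int64 is not JSON serializable
```

Run:
```python
from feed import *
F0=fs()[0]  # fallback replaced below
json.dump(dict(th=-64.,c=[0.,0.],zo=0.4,F0=[.55,.5,-1.7]),open("fs.json","w"))
feed(-38,step=2,lim=9,mx=4.)
```

```text
17.8 th-62.0  F[-0.1  0.   0.1] e[-0.14  0.04 -0.01] c[0. 0.] zo0.40 Mz-0.00
18.1 th-60.0  F[-0.8 -0.3  0.2] e[-0.08  0.03  0.01] c[0. 0.] zo0.40 Mz0.07
18.3 th-58.0  F[-0.3 -1.5  1.3] e[-0.1   0.02 -0.  ] c[0. 0.] zo0.40 Mz0.02
18.6 th-56.0  F[-0.4 -0.2  0.1] e[-0.01  0.   -0.01] c[0. 0.] zo0.40 Mz-0.00
18.8 th-54.0  F[-0.5 -1.   1.1] e[-0.04  0.01 -0.03] c[0. 0.] zo0.40 Mz0.03
19.1 th-52.0  F[-1.  -0.4  1. ] e[-0.03  0.01  0.  ] c[0. 0.] zo0.40 Mz-0.02
19.3 th-50.0  F[-0.5 -0.7  0. ] e[-0.01  0.02  0.02] c[0. 0.] zo0.40 Mz-0.04
19.6 th-48.0  F[ 0.1 -0.1  0.1] e[-0.    0.    0.02] c[0. 0.] zo0.40 Mz-0.01
19.8 th-46.0  F[ 0.1 -0.7  0.2] e[-0.02  0.02 -0.01] c[0. 0.] zo0.40 Mz0.02
20.1 th-44.0  F[-0.5 -0.4 -0.3] e[ 0.   -0.01  0.02] c[0. 0.] zo0.40 Mz-0.02
20.3 th-42.0  F[-0.2 -0.3 -0.1] e[-0.18  0.03 -0.02] c[0. 0.] zo0.40 Mz0.04
20.6 th-40.0  F[-1.2 -1.9  1.1] e[-0.07 -0.07  0.07] c[0. 0.] zo0.40 Mz0.00
20.8 th-38.0  F[-0.7 -2.1  2.3] e[-0.11 -0.16 -0.02] c[0. 0.] zo0.40 Mz0.02
```

Run:
```python
from feed import *
feed(-14,step=2,lim=9,mx=4.)
```

```text
21.1 th-36.0  F[-1.9 -2.4  2.8] e[-0.09 -0.14  0.02] c[0. 0.] zo0.40 Mz-0.03
21.3 th-34.0  F[-0.3 -2.6  2.1] e[-0.02 -0.13 -0.05] c[-0.12  0.  ] zo0.40 Mz-0.06
21.6 th-32.0  F[-1.2 -3.8  2.5] e[-0.14 -0.07 -0.07] c[-0.12  0.  ] zo0.40 Mz-0.11
21.8 th-30.0  F[-1.5 -4.2  2.2] e[-0.11 -0.01 -0.07] c[-0.12  0.  ] zo0.40 Mz-0.06
22.1 th-28.0  F[-1.2 -5.   2.8] e[-0.15 -0.35 -0.08] c[-0.12  0.  ] zo0.40 Mz-0.03
22.3 th-26.0  F[-1.8 -4.5  1.9] e[-0.19 -0.26 -0.13] c[-0.12  0.  ] zo0.40 Mz-0.07
22.6 th-24.0  F[-0.7 -6.5  2. ] e[-0.16 -0.5  -0.2 ] c[-0.22  0.  ] zo0.40 Mz-0.08
22.8 th-22.0  F[-0.9 -7.4  1.4] e[-0.15 -0.75 -0.16] c[-0.22  0.  ] zo0.40 Mz-0.07
23.1 th-20.0  F[-1.  -6.3  2.1] e[-0.14 -0.62 -0.19] c[-0.22  0.  ] zo0.40 Mz-0.05
23.3 th-18.0  F[-1.1 -6.5  1.6] e[-0.15 -0.93 -0.23] c[-0.22  0.  ] zo0.40 Mz-0.08
23.6 th-16.0  F[-1.  -6.7  0.9] e[-0.12 -0.85 -0.21] c[-0.22  0.  ] zo0.40 Mz0.00
23.8 th-14.0  F[-0.9 -7.2  1.7] e[-0.11 -0.88 -0.22] c[-0.22  0.  ] zo0.40 Mz-0.10
```

Run:
```python
from feed import *
d=load(); d["zo"]=.2; json.dump(d,open("fs.json","w"))
feed(-2,step=2,lim=9,mx=4.)
```

```text
24.1 th-12.0  F[-0.9 -5.9  1.9] e[-0.02 -0.62 -0.09] c[-0.22  0.  ] zo0.20 Mz-0.04
24.3 th-10.0  F[-0.7 -6.2  2.9] e[-0.02 -0.69 -0.07] c[-0.22  0.  ] zo0.20 Mz-0.04
24.6 th-8.0  F[-0.8 -7.3  1.6] e[ 0.02 -0.88 -0.07] c[-0.22  0.  ] zo0.20 Mz-0.02
24.8 th-6.0  F[-0.7 -5.7  1.9] e[ 0.06 -0.72 -0.06] c[-0.22  0.  ] zo0.20 Mz-0.03
25.1 th-4.0  F[-0.2 -6.1  1.9] e[ 0.1  -0.93 -0.06] c[-0.22  0.  ] zo0.20 Mz-0.01
25.3 th-2.0  F[-0.2 -7.2  2.8] e[ 0.13 -0.86 -0.05] c[-0.22  0.  ] zo0.20 Mz-0.01
```

Run:
```python
from feed import *
d=load(); c=np.array(d["c"]); F0=np.array(d["F0"]); th=-2.
for i in range(25):
    th=min(th+.7,0.); 
    if th>=0: c[1]+=.4
    p,o=tcp(th,zprof(th)+.2,c); arm.move_linear(p,rate=.02,attitude=o,max_force=9)
    arm.hold(.08); s=st(); F=rz(-YAW)@s["force"]-F0; e=sl(s["tool_pos"])-sl(p)
    print(f"{s['t']:.1f} th{th:.1f} F{F.round(1)} e{e.round(2)} c{c.round(2)} Mz{s['moment'][2]:.2f} y{sl(s['tool_pos'])[1]:.2f}")
    if F[1]<-13.5: break
    if abs(F[0])>6 : break
arm.hold(.4); print(fs()[0]-F0,sl(st()["tool_pos"]))
d.update(th=th,c=[float(x) for x in c]); json.dump(d,open("fs.json","w"))
```

```text
25.7 th-1.3 F[-0.8 -8.2  1.6] e[ 0.19 -1.27  0.04] c[-0.22  0.  ] Mz-0.01 y-50.40
26.0 th-0.6 F[-1.3 -8.8  1.8] e[ 0.18 -1.49  0.01] c[-0.22  0.  ] Mz0.01 y-50.01
26.3 th0.0 F[ 0.1 -8.   2.6] e[ 0.25 -1.48  0.01] c[-0.22  0.4 ] Mz0.01 y-49.08
26.7 th0.0 F[-0.6 -9.2  1.6] e[ 0.2  -1.63 -0.01] c[-0.22  0.8 ] Mz0.04 y-48.83
27.0 th0.0 F[-1.4 -8.2  1.8] e[ 0.22 -1.62  0.01] c[-0.22  1.2 ] Mz-0.02 y-48.42
27.3 th0.0 F[ 0.3 -8.   1.8] e[ 0.21 -1.57  0.01] c[-0.22  1.6 ] Mz-0.05 y-47.97
27.7 th0.0 F[-0.7 -8.8  2.2] e[ 0.2  -1.56 -0.  ] c[-0.22  2.  ] Mz0.03 y-47.56
28.0 th0.0 F[-0.7 -8.9  3. ] e[ 0.17 -1.86  0.01] c[-0.22  2.4 ] Mz-0.00 y-47.46
28.3 th0.0 F[-1.4 -9.7  3.3] e[ 0.18 -2.23  0.03] c[-0.22  2.8 ] Mz-0.03 y-47.43
28.7 th0.0 F[ -0.8 -11.1   3.4] e[ 0.18 -2.62  0.1 ] c[-0.22  3.2 ] Mz-0.03 y-47.42
29.0 th0.0 F[ -0.6 -12.7   3.8] e[ 0.15 -3.    0.11] c[-0.22  3.6 ] Mz0.01 y-47.40
29.3 th0.0 F[ -0.2 -13.4   4.2] e[ 0.15 -3.39  0.12] c[-0.22  4.  ] Mz0.00 y-47.39
29.7 th0.0 F[ -0.5 -13.    3.8] e[ 0.13 -3.76  0.15] c[-0.22  4.4 ] Mz-0.03 y-47.36
30.0 th0.0 F[ -1.5 -15.    4.6] e[ 0.14 -4.16  0.18] c[-0.22  4.8 ] Mz-0.06 y-47.36
[ -1.7233 -14.8393   5.443 ] [ -0.107  -47.3262  14.5793]
```

Run:
```python
from feed import *; import cv2,pickle
d=load(); c=np.array(d["c"]); F0=np.array(d["F0"])
def go(): 
    p,o=tcp(0,zprof(0)+.2,c); arm.move_linear(p,rate=.02,attitude=o); arm.hold(.1); return fs()[0]-F0
for i in range(4):
    F=go() if i==0 else F
    if F[1]<-16: break
    c[1]+=.35; F=go(); print(F,c)
arm.hold(.4); print("seated",fs()[0]-F0,sl(st()["tool_pos"]))
for i in range(12):
    if F[1]>-5: break
    c[1]-=.5; F=go()
print("eased",F,c,sl(st()["tool_pos"]))
arm.release(); arm.hold(.2); print("released",fs()[0],st()["gripper_width"])
p,o=tcp(0,60,c); arm.move_linear(p,rate=.1,attitude=o,max_force=8); print(fs()[0])
p,o=tcp(0,140,c); arm.move_linear(p,rate=.2,attitude=o); arm.goto([.35,-.3,.25],o); print(st()["t"])
for n in("side","top"): pickle.dump(read_camera(n),open(f"{n}5.pkl","wb"))
a=pickle.load(open("side5.pkl","rb"))["image"][170:230,270:350]; b=pickle.load(open("top5.pkl","rb"))["image"][170:230,285:365]
cv2.imwrite("pics/c5.png",np.hstack([cv2.resize(i,(400,300),interpolation=cv2.INTER_CUBIC) for i in(a,b)])[:,:,::-1])
```

```text
[ -1.9204 -15.0068   3.7919] [-0.2249  5.15  ]
[ -1.9325 -16.8155   5.8682] [-0.2249  5.5   ]
seated [ -1.2259 -16.951    5.1413] [ -0.1327 -47.3172  14.6439]
eased [ 0.6387 -4.4227  0.2053] [-0.2249  0.5   ] [ -0.0167 -47.4714  14.3192]
released [-0.1547 -0.1691 -0.0612] 0.0854579043169005
[-0.1332 -0.2849 -0.4735]
39.0083
```

View pics/c5.png

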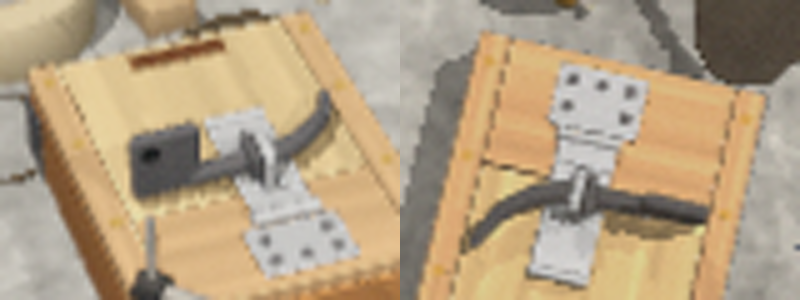

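The pin lies home through the staple: the shoulder is against it at (575,190) in the top panel, the tip has come round to (470,240), and the hasp is flat. Handing in now.

```bash
python3 -c "
from cell import close_job; print(close_job())"
```

```text
the job is handed in; nothing more can be done
None
```

The job is handed in, though the judge returned no verdict: the hasp is flat, the pin is seated through the staple with about 17 N of push at the wrist and released, and the arm touched none of the bystanders, at about 39 s on the robot's clock.

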